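# Hang a top-hat headband on the drying rack and lock the slide one hole on

### The arm

A 7-joint arm with a two-finger parallel gripper is mounted at the origin on the work surface. World frame = base frame: x ahead of the robot, y to its left, z up, the work surface at z = 0. Lengths are in m, angles in rad, forces in N, time in s.
With the tool pointing down it reaches from about 0.35 to 0.9 m from the base axis. Payload 8.1 kg.
Tool frame: the origin (TCP) lies on the centre line of the jaws, within the pads' length; the fingertips stand 19 mm ahead of it and the grasp point (between the pads) is the TCP; z points along the fingers, y is the direction in which the jaws open and shut (so a half turn about z gives the same grasp; the last joint's range is limited). The gripper opens to 92 mm and grips with 3 to 60 N. Pads are 19 mm wide; open, the fingers measure 130 mm over their backs; the gripper's body (75 mm by 190 mm) begins 47 mm behind the grasp point.
Start: joints at [-1.266, 0.434, 0.025, 1.573, -0.012, 1.134, -0.075], TCP at [0.248, 0.574, 0.246] pointing down, gripper open.
Joint ranges: [-2.62, 2.62], [-0.44, 2.09], [-1.27, 1.32], [0.08, 2.57], [-1.32, 4.46], [0.12, 2], [-2.74, 2.74]. Speed limits (rad/s): [2.22, 2.22, 3.01, 3.01, 3.14, 3.14, 3.14].

### API

Orientations are given as a rotation vector (axis times angle).
In Python, from cell import monitor, imaging, workorder, outline_of gives the robot as it stands.
- The arm moves only by the tool move_arm, never from a script. Its argument "series" is a list of rows, each a list of 6 numbers: the shift along the world's x, y, z in cm, then the turn, a rotation vector about the world's x, y, z in degrees. A call has 1 to 8 rows; each row shifts and turns the commanded pose from where the row before left it; what a row does not reach is not made up. A row lasts 1/10 s, in which the tool goes at most 50 mm and 8.59 degrees, less where a joint would pass 70% of its speed; a pose out of reach is approached as far as the arm can. A call with a gripper value outside its range is refused whole. "grip" is the opening, from 0 (shut) to 1 (fully open), set as the call begins (left out, the last holds). The fingers move at their own pace and stop on an object; "force" is the grip in N (left out, the last holds). Time passes only in rows, so rows that do not move let the fingers close. It gives the time, the measured TCP pose, the force and the opening at its end, in the units of the state.
- monitor.observe(): the state, without advancing time (a new reading comes with each control period).
- imaging.get_image(name): name is "scene" or "top" or "wrist"; returns a dict with "color" (384x512x3 uint8, red, green, blue), "fx", "fy", "cx", "cy" (pixels), "rvec" (rotation vector, rad) and "tvec" (3), from world to camera coordinates, as OpenCV has them; the wrist camera has in their place "mount" (4x4, takes a point from camera to tool coordinates, whose origin is the TCP and whose axes are the flange's). Camera axes: x right, y down, z forward; pixel columns grow to the right and rows downward; lengths in m; the calibration is good to about 2 mm. The wrist camera is an equidistant fisheye: a pixel r from the principal point sees the ray r / f radians off the axis. A picture is of the moment at which its call begins: read the wrist's pose just before it. There is no depth.
- workorder.sign_off(): hands the job in, once; it reports no verdict.
Trained networks look in the newest picture that a camera, given by its name, has taken for a name from the list of things; names that differ only in an ending like _2 or _b are one class to them, and where a whole thing is asked for, a point or a joint stands for the part that bears it (a point fixed in the world has none). Each returns a list of dicts, best first, with "p" (0 to 1); they miss things now and then, are a little off and sometimes report something else, mostly with a low value. They report only what shows in the picture. A call takes as long as a camera call. They do not tell look-alikes from the thing itself.
- outline_of(camera, thing): "mask" (384x512 bool, what is visible of it) and "rect" ([left, top, width, height] in pixels, round what is visible of it).
The state is a dict: "clock": time; "joints": joint angles; "dq": joint speeds; "joint_efforts": joint torques, N m; "position": TCP position; "ee_rot": TCP orientation; "force": force on the tool from outside, world axes, zero at the start; "ft_torque": the same for the moment, N m; "width": opening from 0.0 (shut) to 1.0 (fully open).
Only numpy, scipy, OpenCV 4.12 (cv2) and the standard library are available. Lean on these libraries where they do the work, as an engineer would, in place of code of your own. Each camera call takes 0.05 s, during which the arm holds its last target. There are 200 camera calls.

### The job

Hang the mini top-hat headband over the rack's horizontal steel bar, hat upwards, and let go of it. Then take the red plunger knob, pull it up to free the pin, slide the blue section exactly one hole towards the red lamp and let the pin drop fully into that hole, with the headband still hanging on the bar. Finish still gripping the knob with the pin fully in; do not disturb the mug, paint jar or spray can.

Things in the scene. Friction and masses are not known exactly. Their poses are not given: they have to be found in the camera images.
- headband: rigid headband, an upside-down U standing on its two yellow end pads, 60 to 130 g. Origin: centre of the underside; z up, y across the U, x along the 24 mm width of the black band. 128 mm wide (y); pads 36 (x) by 12 by 30 mm tall, 104 mm clear between them; band 4 mm thick, inner crown 106 mm up. Hung, its x (either way round) lies along the bar, a leg on each side.
- crown (a point): point on the headband, inner side of the crown, 105 mm above its origin
- rack: drying rack fixed to the bench: a 405 mm aluminium rail 40 mm wide, top 40 mm high, with four 14 mm square holes 50 mm apart along its middle; a red lamp 64 mm wide, centre 115 mm high, starts 170 mm ahead (+x). Origin on the bench under the hole where the pin starts; x runs along the rail towards the lamp, z up.
- bar_mid (a point): on the axis of the steel bar, mid-way along, 142 mm above the bench; the bar is 16 mm diameter, lies along this frame's x and moves with the blue section. It runs from a blue 16 mm square post, 150 mm high (its face 44 mm towards +x), to a black ball 28 mm diameter (centre 58 mm towards -x). Same axes as the rack.
- section (a joint): position of the blue sliding section along the rail in m: 0 with the pin in its starting hole, growing towards the lamp; the next hole is at 0.050, others at -0.050 and 0.100. Friction about 2 N.
- plunger (a joint): height of the spring plunger in m: 0 with the pin fully in a hole, stop at 0.018; the pin is clear of the rail above 0.010. The spring pushes it down with 5 N at 0 and 9 N fully up. The pin is round-nosed, 10 mm diameter, with about 2 mm play each way in a hole.
- knob (a point): centre of the red plunger knob, an upright cylinder 30 mm diameter and 30 mm tall; 87 mm above the bench when the pin is in. It rides on the blue section (top plate 52 mm high, 56 mm wide; a 22 mm collar below the knob reaches 66 mm). Same axes as the rack; z up is the pulling direction. The bar's post is 140 mm behind (-x).
- next_hole (a point): mouth of the hole one on towards the lamp, 40 mm above the bench; same axes as the rack
- mug: white mug, 80 mm diameter, 85 mm tall, handle to its +y; bystander; origin under its centre
- paint_jar: small paint jar, 60 mm diameter, 75 mm tall, yellow cap; bystander; origin under its centre
- spray_can: spray can, 66 mm diameter, 160 mm tall, red cap; bystander; origin under its centre
- hat (a point): a point on the headband's z axis, 136 mm above its origin, where to grip the red mini top hat: a plain cylinder 38 mm diameter from 112 to 155 mm above the headband's origin; its brim, 60 mm diameter, lies below that at 109 to 112 mm
There are look-alikes about, which are no part of the job. Of the things that look like the headband, take the one that is farthest to the robot's right at the start.

How it is judged:
On the way, in this order (a step that is already met when the one before it is completed fails the run):
1. the headband hangs on the bar, released, with the section still locked in its starting hole (z of crown in the frame of bar_mid between 0.002 and 0.018 m and x of crown in the frame of bar_mid between -0.04 and 0.04 m and angle between headband's own z axis and vertical below 0.35 rad and contact force between headband and rack above 0.2 N and contact force between headband and the arm below 0.05 N and contact force between headband and the fingers below 0.05 N and value of joint section between -0.006 and 0.006 m), for 0.3 s.
2. the plunger is pulled up by the fingers, freeing the pin (value of joint plunger above 0.008 m and contact force between the fingers and plunger above 2 N), for 0.05 s.
3. the pin is fully in the next hole towards the lamp (value of joint plunger below 0.003 m and value of joint section between 0.045 and 0.055 m), for 0.2 s.
At the end, for the whole second after the job is handed in: The section is locked one hole on (50 mm, within 5 mm) with the plunger within 3 mm of fully down and the fingers still gripping its knob with more than 2 N; the headband hangs on the bar alone, between post and ball, within 0.35 rad of upright, untouched by the robot and still (all of step 3 and contact force between the fingers and plunger above 2 N and z of crown in the frame of bar_mid between 0.002 and 0.018 m and x of crown in the frame of bar_mid between -0.04 and 0.04 m and angle between headband's own z axis and vertical below 0.35 rad and contact force between headband and rack above 0.2 N and contact force between headband and the arm below 0.05 N and contact force between headband and the fingers below 0.05 N and linear speed of headband below 0.05 m/s); the arm keeps its last pose, push and grip.
It fails at once if a bystander is moved more than 30 mm (distance of any of mug, paint_jar, spray_can from where it was at the start of the episode above 0.03 m).
It also fails if it takes over 54 s, if anything falls off the work surface, if the arm or the gripper's body presses on something with over 40 N, if the wrist force passes 120 N, or if a joint passes its speed limit or range.

## Working session

There is one attempt and no reset: what is moved stays moved. The work goes in short steps, Python scripts to look and compute and a tool call to move; the robot and the scene stay as the last step left them, time stands still between calls to the robot, and variables do not carry over. Pictures are saved under pics/ and viewed, about 8 in all and at most 12, crops included, and the job is handed in when it is done.

Besides the shell and the picture viewer there is one more tool, called after "Request:" as name(argument=value, ...), one argument or row to a line, values as JSON. move_arm: Moves the arm, as the interface text tells. Its arguments: {"type":"object","properties":{"series":{"type":"array"},"grip":{"type":"number"},"force":{"type":"number"}},"required":["series"]}

```bash
ls; mkdir -p pics
cat > h.py <<'E'
import numpy as np, cv2
from cell import monitor, imaging, workorder, outline_of
def proj(im,P):
    p,_=cv2.projectPoints(np.atleast_2d(np.array(P,float)),im["rvec"],im["tvec"],K(im),None); return p[:,0]
def K(im): return np.array([[im["fx"],0,im["cx"]],[0,im["fy"],im["cy"]],[0,0,1.]])
def onplane(im,u,v,z):
    R=cv2.Rodrigues(np.array(im["rvec"],float))[0]; t=np.array(im["tvec"],float).ravel()
    C=-R.T@t; d=R.T@np.linalg.inv(K(im))@[u,v,1]
    return C+d*(z-C[2])/d[2]
def save(im,n,s=1): 
    c=im["color"][:,:,::-1]; cv2.imwrite(n,cv2.resize(c,None,fx=s,fy=s))
E
python3 - <<'E'
from h import *
np.set_printoptions(precision=3,suppress=True)
for n in ["scene","top"]:
    im=imaging.get_image(n); save(im,f"pics/{n}0.png",1.5)
    R=cv2.Rodrigues(np.array(im["rvec"],float))[0]; print(n,im["fx"],"C",-R.T@np.array(im["tvec"],float).ravel())
    for t in ["headband","hat","knob","rack","bar_mid","mug","paint_jar","spray_can"]:
        for o in outline_of(n,t)[:4]:
            ys,xs=np.nonzero(o["mask"]); print(n,t,round(o["p"],2),np.array(o["rect"]),"cen",xs.mean().round(1),ys.mean().round(1),len(xs))
print(monitor.observe())
E
```

```text
pics
scene 377.1400114189826 C [1.013 0.543 0.674]
scene headband 0.92 [247.7 126.3  23.4  64.8] cen 259.0 154.5 888
scene headband 0.75 [142.4 189.8  50.6  69.5] cen 165.8 221.5 1331
scene headband 0.57 [218.2 106.2  28.8  58.4] cen 230.6 131.4 766
scene hat 0.93 [217.  108.3  32.1  58.3] cen 230.3 133.0 782
scene hat 0.73 [144.6 189.7  46.8  70.5] cen 165.9 221.9 1416
scene hat 0.68 [247.7 123.   23.3  66.1] cen 259.2 154.6 816
scene knob 0.74 [224.1 192.6  13.2  12.6] cen 229.2 199.9 172
scene rack 0.62 [176.8 141.9 134.2 145.1] cen 241.7 223.1 5253
scene bar_mid 0.79 [215.4 191.2  96.4  80.1] cen 255.9 232.2 2795
scene mug 0.58 [288.8 164.   35.2  40.2] cen 306.8 182.3 1204
scene paint_jar 0.69 [362.2 197.1  26.2  37.9] cen 374.4 216.6 859
scene spray_can 0.63 [386.6 230.7  54.9  78.8] cen 413.9 268.3 2754
top 357.1407273395932 C [0.506 0.062 0.914]
top headband 0.81 [301.  226.6  42.2  47.7] cen 325.5 250.6 993
top headband 0.8 [359.8 229.2  48.   54.1] cen 387.7 254.7 1027
top headband 0.64 [273.   92.   53.   37.6] cen 298.2 108.2 880
top hat 0.94 [298.4 227.3  46.7  50.4] cen
[... 443 characters left out ...]
p mug 0.23 [162.1 147.2 127.   40.5] cen 237.2 167.3 2170
top paint_jar 0.64 [164.9 259.1  29.9  29.5] cen 179.8 275.3 612
top paint_jar 0.16 [273.5 163.4  11.7  10.6] cen 278.8 168.8 144
top spray_can 0.9 [ 80.4 211.9  56.3  29.5] cen 106.0 228.3 1343
{'clock': 0.9, 'joints': array([-1.266,  0.434,  0.025,  1.573, -0.012,  1.134, -0.075]), 'dq': array([-0.001, -0.001, -0.   , -0.   ,  0.001, -0.   , -0.   ]), 'joint_efforts': array([  0.001, -66.766,   0.985, -31.48 ,  -0.061,   0.032,   0.   ]), 'position': array([0.248, 0.574, 0.246]), 'ee_rot': array([0.636, 3.076, 0.   ]), 'force': array([ 0.093,  0.303, -0.526]), 'ft_torque': array([ 0.035,  0.034, -0.018]), 'width': 1.001166620055018}
```

View pics/scene0.png

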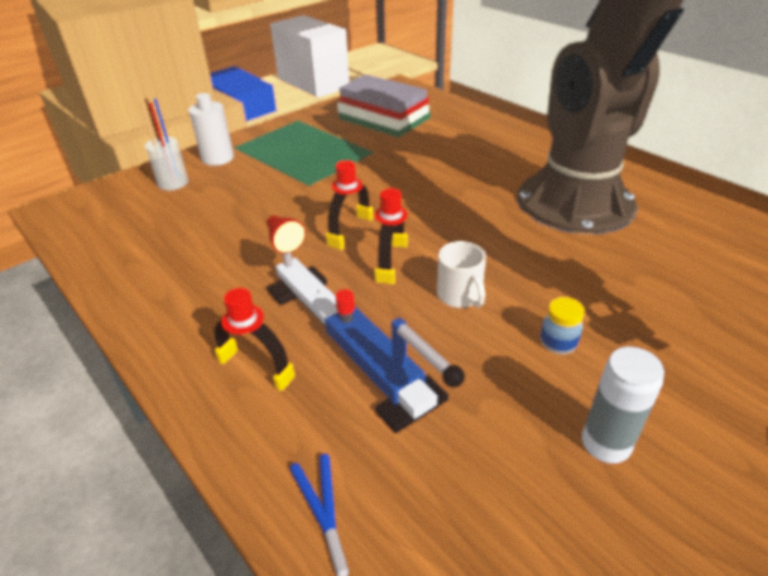

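View pics/top0.png

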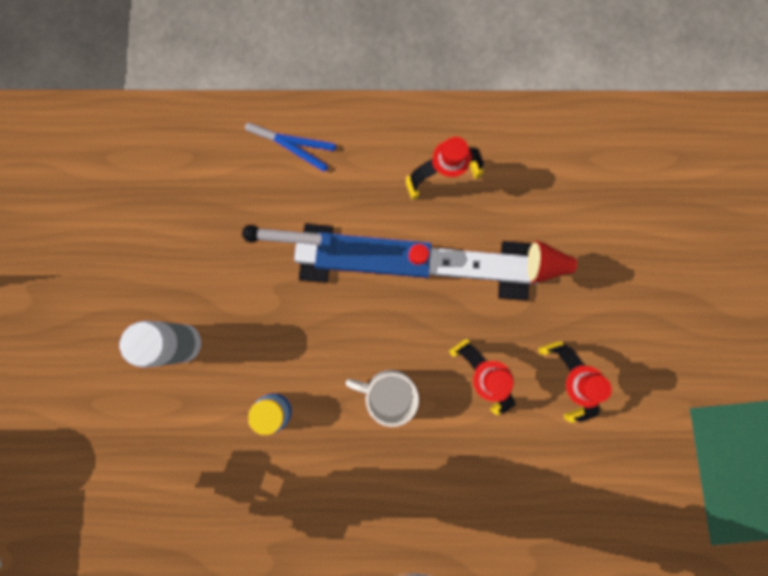

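The top view shows three headband look-alikes, at native pixels (298,108), (325,251) and (388,255). Image right is the robot's right (−y), so I choose (388,255), which is (230,131) in the scene view. Next I'll measure it and check it in a close crop.

```bash
cat > m.py <<'E'
from h import *
from scipy.optimize import least_squares
np.set_printoptions(precision=4,suppress=True)
def cams(): return {n:imaging.get_image(n) for n in ("scene","top")}
def tri(ims,ps):
    P=[np.hstack([cv2.Rodrigues(np.array(im["rvec"],float))[0],np.array(im["tvec"],float).reshape(3,1)]) for im in ims]
    P=[K(i)@p for i,p in zip(ims,P)]
    X=cv2.triangulatePoints(P[0],P[1],np.array(ps[0],float),np.array(ps[1],float)); return (X[:3]/X[3]).ravel()
def blobs(im,kind,box):
    h=cv2.cvtColor(im["color"],cv2.COLOR_RGB2HSV).astype(int); H,S,V=h[...,0],h[...,1],h[...,2]
    m={"yellow":(abs(H-27)<6)&(S>170)&(V>110),"red":((H<6)|(H>172))&(S>180)&(V>90),"black":(V<45),"blue":(abs(H-112)<10)&(S>120)}[kind]
    z=np.zeros_like(m); x,y,w,hh=box; z[y:y+hh,x:x+w]=1; m=(m&z).astype(np.uint8)
    n,l,s,c=cv2.connectedComponentsWithStats(m); return [(c[i].round(1),s[i]) for i in range(1,n) if s[i][4]>12]
E
python3 - <<'E'
from m import *
I=cams(); t,s=I["top"],I["scene"]
for k,n,b in [("yellow","top",(355,222,60,65)),("red","top",(355,222,60,65)),("yellow","scene",(212,100,40,75)),("red","scene",(212,100,34,40)),
 ("red","top",(265,155,30,30)),("red","scene",(215,185,30,30)),("black","top",(155,145,25,25)),("black","scene",(285,235,30,30))]:
    print(n,k,blobs(I[n],k,b))
k=[outline_of(n,"knob")[0] for n in ("scene","top")]
c=[np.argwhere(o["mask"]).mean(0)[::-1] for o in k]; print("knob",tri([s,t],c))
h=[(230.3,133),(387.5,254.8)]; print("hb",tri([s,t],h))
a=cv2.resize(t["color"][130:300,150:430,::-1],None,fx=2.8,fy=2.8,interpolation=cv2.INTER_CUBIC); cv2.imwrite("pics/crop_top.png",a)
E
```

```text
top yellow [(array([365.8, 231.4]), array([359, 228,  16,   8,  62], dtype=int32)), (array([382.5, 276.4]), array([376, 273,  14,   8,  65], dtype=int32))]
top red [(array([392.3, 257.4]), array([377, 243,  31,  29, 544], dtype=int32))]
scene yellow [(array([242.7, 140.9]), array([238, 136,  11,  11,  83], dtype=int32)), (array([223.3, 159.9]), array([218, 155,  12,  11,  95], dtype=int32))]
scene red [(array([230.8, 117.5]), array([222, 107,  20,  23, 241], dtype=int32))]
top red [(array([278.8, 169.1]), array([273, 163,  13,  13, 126], dtype=int32))]
scene red [(array([229.9, 200.7]), array([224, 193,  13,  17, 163], dtype=int32))]
top black [(array([166.6, 155.3]), array([163, 151,   8,  10,  66], dtype=int32))]
scene black []
knob [ 0.6396 -0.0033  0.0877]
hb [ 0.4407 -0.2555  0.0725]
```

View pics/crop_top.png

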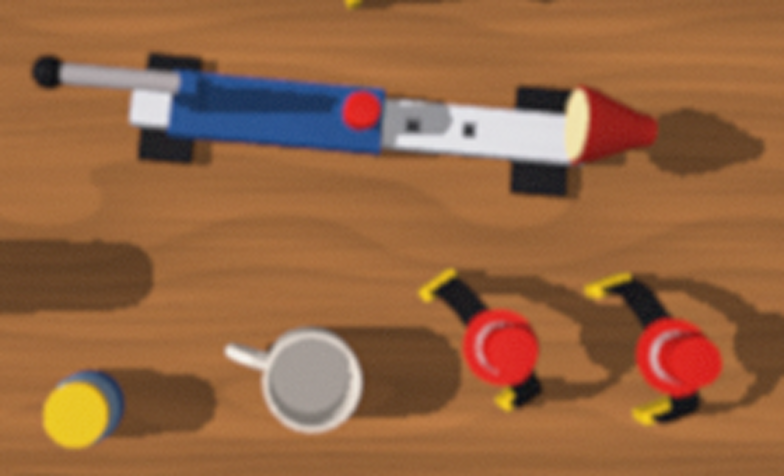

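The crop shows the rightmost headband with its hat at crop (678,357) and its pads at (610,287) and (652,412). Its twin is at (500,347). The rail holes are at (413,125) and (469,130), the knob at (361,110) and the ball at (47,71). I'll fit poses to these.

```bash
cat > fit.py <<'E'
from m import *
a=np.linspace(0,2*np.pi,48,endpoint=False); C=np.c_[np.cos(a),np.sin(a)]
def cyl(r,z0,z1): return np.vstack([np.c_[C*r,0*a+z] for z in (z0,z1)])
def box(c,d): return np.array([[c[0]+i*d[0]/2,c[1]+j*d[1]/2,c[2]+k*d[2]/2] for i in(-1,1) for j in(-1,1) for k in(-1,1)])
def T(p,P): # x,y,yaw,z
    c,s=np.cos(p[2]),np.sin(p[2]); return P@np.array([[c,s,0],[-s,c,0],[0,0,1]])+[p[0],p[1],p[3]]
def hullc(im,P):
    h=cv2.convexHull(proj(im,P).astype(np.float32)); m=cv2.moments(h); return np.array([m["m10"],m["m01"]])/m["m00"]
def bb(im,P): q=proj(im,P); return np.r_[(q.min(0)+q.max(0))/2]
def bbc(s): return np.array([s[0]+s[2]/2-.5,s[1]+s[3]/2-.5])
def pads(): return [box((0,y,.015),(.036,.012,.03)) for y in(.058,-.058)]
HAT=np.vstack([cyl(.019,.112,.155),cyl(.030,.109,.112)])
E
python3 - <<'E'
from fit import *
I=cams(); t,s=I["top"],I["scene"]
# headband: rows (im, +y pad, -y pad, hat bbox). +y pad := far (x+) pad
obs=[(t,(365.8,231.4),(382.5,276.4),bbc((377,243,31,29))),(s,(223.3,159.9),(242.7,140.9),bbc((222,107,20,23)))]
pd=pads()
f=lambda p:np.concatenate([np.r_[hullc(im,T([*p,0],pd[0]))-A,hullc(im,T([*p,0],pd[1]))-B,bb(im,T([*p,0],HAT))-h] for im,A,B,h in obs])
r=least_squares(f,[.44,-.25,.3],loss="soft_l1"); print("headband",r.x,np.degrees(r.x[2]),f(r.x))
ball=tri([s,t],[(302,250.7),(166.6,155.3)]); print("ball",ball)
kn=cyl(.015,.072,.102)
def g(p):
    q=[*p[:3],0]
    R=[bb(t,T(q,kn))-bbc((273,163,13,13)),bb(s,T(q,kn))-bbc((224,193,13,15))]
    R+=[proj(t,T(q,np.array([[x,0,.04]])))[0]-o for x,o in((.05,(297.5,174.6)),(.1,(317.5,176.4)))]
    b=np.array([[p[3],p[4],.142]])
    R+=[proj(t,T(q,b))[0]-(166.6,155.3),proj(s,T(q,b))[0]-(302,250.7)]
    return np.concatenate(R)
r=least_squares(g,[.64,0,-1.6,-.25,0],loss="soft_l1"); print("rack",r.x,np.degrees(r.x[2]),g(r.x))
b=T([*r.x[:3],0],np.array([[-.192,0,.142],[r.x[3]+.058,r.x[4],.142]])); print("bar_mid nominal / from ball",b)
st=monitor.observe(); R=cv2.Rodrigues(st["ee_rot"])[0]; print(st["clock"],"tool y axis",R[:,1],"z",R[:,2])
E
```

```text
headband [ 0.4397 -0.2459 -1.4468] -82.89440271358704 [ 5.4316 -1.3803 -3.9642  0.8017 -0.604  -0.2112 -3.0398 -1.4361  3.7854
  1.1811  0.0373 -0.5747]
ball [0.6603 0.2467 0.1401]
rack [ 0.6379 -0.0036 -1.6713 -0.2516 -0.0022] -95.75727802092005 [-0.1144  0.1995 -0.0996  0.0871 -0.0568 -0.1904  0.1581  0.1051  0.0478
 -0.7289  0.4123 -0.4682]
bar_mid nominal / from ball [[0.6571 0.1874 0.142 ]
 [0.6551 0.1892 0.142 ]]
1.2 tool y axis [0.3967 0.918  0.0001] z [ 0.  0. -1.]
```

Run:
```python
from fit import *
I=cams(); t,s=I["top"],I["scene"]
for nm,A,B in (("target",(365.8,231.4),(382.5,276.4)),("twin",(306.4,231.8),(331,272))):
    a,b=[onplane(t,*q,.018) for q in(A,B)]; print(nm,a,b,np.linalg.norm(a-b),"scene px",proj(s,[a,b]).round(1).tolist(),"hat",proj(s,[[*((a+b)/2)[:2],.14]]))
for n,b in (("top",(295,222,55,65)),("top",(355,222,60,65)),("scene",(200,95,90,100))):
    print(n,blobs(I[n],"yellow",b),blobs(I[n],"red",b))
```

```text
target [ 0.4937 -0.2246  0.018 ] [ 0.3844 -0.2622  0.018 ] 0.11561819637311718 scene px [[223.9, 159.2], [244.0, 140.4]] hat [[231.5551 114.2049]]
twin [ 0.492  -0.0771  0.018 ] [ 0.3943 -0.1363  0.018 ] 0.11426201699481936 scene px [[256.9, 181.7], [268.5, 158.5]] hat [[262.1985 133.0661]]
top [(array([305.4, 231.2]), array([300, 226,  13,  11,  55], dtype=int32)), (array([330.5, 272.2]), array([328, 269,   6,   7,  33], dtype=int32))] [(array([329.2, 253.8]), array([315, 241,  27,  27, 495], dtype=int32))]
top [(array([366. , 231.4]), array([359, 228,  16,   8,  60], dtype=int32)), (array([382.5, 276.4]), array([376, 273,  14,   9,  66], dtype=int32))] [(array([392.3, 257.4]), array([377, 243,  31,  29, 547], dtype=int32))]
scene [(array([242.8, 140.9]), array([238, 136,  11,  11,  86], dtype=int32)), (array([223.3, 160. ]), array([218, 155,  12,  11,  94], dtype=int32)), (array([266.2, 159.4]), array([261, 155,  11,  10,  90], dtype=int32)), (array([256.2, 183.4]), array([250, 179,  13,  10, 118], dtype=int32))] [(array([230.7, 117.5]), array([222, 107,  20,  23, 241], dtype=int32)), (array([260.5, 137.2]), array([250, 125,  21,  26, 297], dtype=int32)), (array([229.3, 193.7]), array([225, 193,  10,   2,  15], dtype=int32))]
```

Run:
```python
from fit import *
I=cams(); t,s=I["top"],I["scene"]
obs=[(t,(365.8,231.4),(382.5,276.4),bbc((377,243,31,29))),(s,(223.3,159.9),(242.7,140.9),bbc((222,107,20,23)))]
pd=pads()
f=lambda p:np.concatenate([np.r_[hullc(im,T([*p,0],pd[0]))-A,hullc(im,T([*p,0],pd[1]))-B,bb(im,T([*p,0],HAT))-h] for im,A,B,h in obs])
for y in (-1.2,-1.4): 
    r=least_squares(f,[.44,-.243,y],x_scale=[.01,.01,.1],diff_step=1e-3); print("headband",r.x,np.degrees(r.x[2]),r.cost,f(r.x).round(1))
st=monitor.observe(); print(st["clock"])
```

```text
headband [ 0.4397 -0.2456 -1.232 ] -70.5884315343777 1.2542913227249872 [ 0.4 -0.3  0.8 -0.4 -0.8 -0.2  0.2 -0.1  0.7  0.   0.1 -0.5]
headband [ 0.4397 -0.2456 -1.232 ] -70.58851558047361 1.2542919848504581 [ 0.4 -0.3  0.8 -0.4 -0.8 -0.2  0.2 -0.1  0.7  0.   0.1 -0.5]
1.4
```

Request:
move_arm(
  series=[
    [1.5,-4.1,0,0,0,-4.8],
    [1.5,-4.1,0,0,0,-4.8],
    [1.5,-4.1,0,0,0,-4.8],
    [1.5,-4.1,0,0,0,-4.8],
    [1.5,-4.1,0,0,0,-4.8],
    [1.5,-4.1,0,0,0,-4.8],
    [1.5,-4.1,0,0,0,-4.8],
    [1.5,-4.1,0,0,0,-4.8],
  ],
  grip=1,
)

```text
clock: 2.2
position: [0.3683, 0.2441, 0.246]
ee_rot: [1.617, 2.693, 0.001]
force: [0.8, 0.6, -0.2]
width: 1.002
```

Request:
move_arm(
  series=[
    [1.5,-4.1,0,0,0,-4.8],
    [1.5,-4.1,0,0,0,-4.8],
    [1,-4.1,0,0,0,-4.8],
    [1,-4.1,0,0,0,-4.8],
    [1,-4.1,0,0,0,-4.8],
    [1,-4.1,0,0,0,-4.8],
    [0.2,-4.1,0,0,0,-4.8],
    [0,-4.1,0,0,0,-4.8],
  ],
)

```text
clock: 3.0
position: [0.4401, -0.084, 0.2461]
ee_rot: [2.412, 2.011, 0.001]
force: [0.2, 0.5, 1.0]
width: 0.999
```

Request:
move_arm(
  series=[
    [0,-4.1,0,0,0,-4.8],
    [0,-4.1,0,0,0,-4.8],
    [0,-4.1,0,0,0,-4.8],
    [0,-3.9,0,0,0,-4.8],
    [0,0,0,0,0,0],
  ],
)

```text
clock: 3.5
position: [0.4389, -0.2499, 0.2464]
ee_rot: [2.717, 1.571, -0.001]
force: [-1.3, 0.5, -0.4]
width: 1.001
```

Run:
```python
from h import *
np.set_printoptions(precision=3,suppress=True)
st=monitor.observe(); im=imaging.get_image("wrist"); save(im,"pics/w1.png",1.4)
R=cv2.Rodrigues(st["ee_rot"])[0]; M=np.array(im["mount"]); 
print(st["position"],"yaxis",np.degrees(np.arctan2(R[1,1],R[0,1])),st["clock"],st["joints"])
X=np.array([.4397,-.2456,.155]); 
for X in ([.4397,-.2456,.155],[.4397,-.2456,.112]):
    pc=np.linalg.inv(M)@np.r_[R.T@(X-st["position"]),1]; th=np.arctan2(np.hypot(*pc[:2]),pc[2]); d=pc[:2]/np.hypot(*pc[:2])
    print("pred px",np.array([im["cx"],im["cy"]])+im["fx"]*th*d)
for o in outline_of("wrist","hat"):
    print(o["p"],o["rect"])
```

```text
[ 0.439 -0.25   0.246] yaxis -29.92643842932336 3.5 [-0.206  0.278  0.781  1.906 -0.222  1.044  0.147]
pred px [256.59  197.392]
pred px [256.785 183.496]
0.63 [214.8, 120.9, 84.1, 97.3]
0.63 [151.7, 16.1, 88.5, 106.1]
0.39 [309.6, 2.1, 110.1, 90.4]
```

View pics/w1.png

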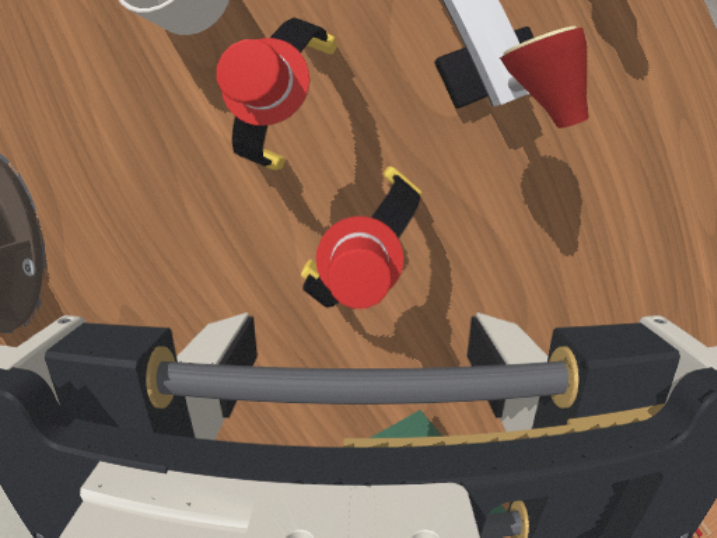

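The wrist view shows the target headband's hat top at (257,199) native, against a predicted (256.6,197.4), so the pose is confirmed. I'll descend to the hat and grip it.

Request:
move_arm(
  series=[
    [0.1,0.4,-1.5,0,0,0],
    [0,0,-2.5,0,0,0],
    [0,0,-2.5,0,0,0],
    [0,0,-2.5,0,0,0],
    [0,0,-1.2,0,0,0],
    [0,0,-0.8,0,0,0],
    [0,0,0,0,0,0],
  ],
)

```text
clock: 4.3
position: [0.4409, -0.2396, 0.1354]
ee_rot: [-2.711, -1.587, 0.001]
force: [0.1, -0.2, -0.6]
width: 1.001
```

Request:
move_arm(
  series=[
    [0,0,0,0,0,0],
    [0,0,0,0,0,0],
    [0,0,0,0,0,0],
    [0,0,0,0,0,0],
    [0,0,0,0,0,0],
  ],
  grip=0,
  force=20,
)

```text
clock: 4.8
position: [0.441, -0.2403, 0.136]
ee_rot: [2.712, 1.586, 0.001]
force: [-0.4, 0.3, -1.0]
width: 0.614
```

Request:
move_arm(
  series=[
    [0,-0.5,0,0,0,0],
    [0,0,0,0,0,0],
    [0,0,0,0,0,0],
    [0,0,0,0,0,0],
    [0,0,0,0,0,0],
    [0,0,0,0,0,0],
  ],
)

```text
clock: 5.4
position: [0.4409, -0.2454, 0.1358]
ee_rot: [2.712, 1.586, -0.0]
force: [-0.1, -1.8, 0.4]
width: 0.409
```

Request:
move_arm(
  series=[
    [0,0,1,0,0,0],
    [0,0,2,0,0,0],
    [0,0,3,0,0,0],
    [0,0,3,0,0,0],
    [0,0,3,0,0,0],
    [0,0,3,0,0,0],
    [0,0,2.5,0,0,0],
    [0,0,0.5,0,0,0],
  ],
)

```text
clock: 6.2
position: [0.4417, -0.2459, 0.3188]
ee_rot: [2.71, 1.584, 0.005]
force: [0.2, -0.1, -1.4]
width: 0.411
```

Run:
```python
from fit import *
st=monitor.observe(); R=cv2.Rodrigues(st["ee_rot"])[0]
print(st["position"],np.degrees(np.arctan2(R[1,1],R[0,1])),st["width"],st["clock"])
I=cams(); t,s=I["top"],I["scene"]
p=[*st["position"][:2],np.radians(-70.6),st["position"][2]-.136]
for n in I:
    print(n,[hullc(I[n],T(p,q)).round(1).tolist() for q in pads()],bb(I[n],T(p,HAT)).round(1))
    q=proj(I[n],T(p,np.vstack([HAT,*pads()]))); lo=np.maximum(q.min(0).astype(int)-12,0); d=(q.max(0)+12).astype(int)-lo
    for k in("yellow","red"): print(k,[(b[0].tolist(),b[1].tolist()) for b in blobs(I[n],k,(*lo,*d))])
```

```text
[ 0.4417 -0.2459  0.3188] -29.374920805788452 0.4110876954930198 6.2
scene [[217.1, 104.4], [239.7, 87.3]] [226.1  54.4]
yellow [([239.3, 87.1], [233, 81, 13, 13, 118]), ([216.6, 104.3], [210, 98, 14, 13, 136])]
red [([224.9, 51.4], [218, 44, 14, 16, 183]), ([226.9, 65.1], [216, 62, 21, 6, 62]), ([249.8, 72.3], [242, 70, 16, 6, 30])]
top [[396.1, 231.4], [418.1, 288.1]] [435.2 264.8]
yellow [([395.1, 232.0], [386, 227, 21, 11, 104]), ([415.2, 289.2], [408, 284, 15, 11, 103])]
red [([421.8, 258.7], [415, 247, 18, 30, 192]), ([433.2, 263.3], [426, 256, 16, 16, 169]), ([448.0, 266.4], [442, 258, 12, 19, 86])]
```

Request:
move_arm(
  series=[
    [0.8,1.6,0,0,0,-1],
    [1.6,3.2,0,0,0,-1.8],
    [1.8,3.6,0,0,0,-2],
    [1.8,3.6,0,0,0,-2],
    [1.8,3.6,0,0,0,-2.2],
    [1.8,3.6,0,0,0,-2.2],
    [1.8,3.6,0,0,0,-2.2],
    [1.8,3.6,0,0,0,-2.2],
  ],
)

```text
clock: 7.1
position: [0.5726, 0.0205, 0.3141]
ee_rot: [-2.902, -1.2, 0.004]
force: [0.9, -0.5, -0.8]
width: 0.413
```

Request:
move_arm(
  series=[
    [1.8,3.6,0,0,0,-2.2],
    [1.8,3.6,0,0,0,-2.2],
    [1.8,3.6,0,0,0,-2.2],
    [1.6,3.2,0,0,0,-1.8],
    [0.8,1.8,0,0,0,-1],
    [0.4,0.9,0,0,0,-0.4],
    [0,0,0,0,0,0],
    [0,0,0,0,0,0],
  ],
)

```text
clock: 7.9
position: [0.6545, 0.184, 0.3152]
ee_rot: [2.994, 0.948, -0.002]
force: [-0.1, -1.1, -0.3]
width: 0.41
```

Run:
```python
from fit import *
st=monitor.observe(); R=cv2.Rodrigues(st["ee_rot"])[0]
print(st["position"],np.degrees(np.arctan2(R[1,1],R[0,1])),st["width"],st["clock"],st["joints"])
I=cams(); save(I["scene"],"pics/s2.png",1.5)
```

```text
[0.6545 0.184  0.3152] -54.849164369994824 0.4097306321914414 7.9 [-0.7725  0.5512  0.7212  1.3548 -0.3596  1.3689 -1.0112]
```

View pics/s2.png

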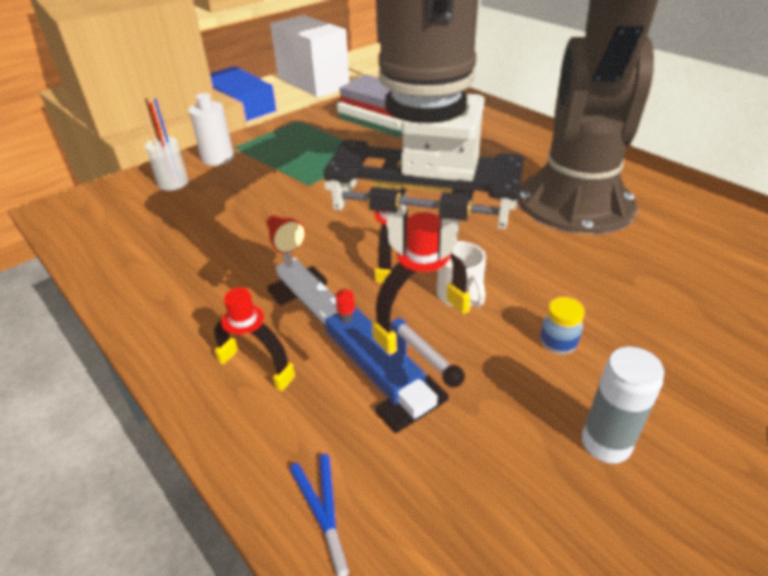

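The scene view shows the headband held over the bar, with pads at about (385,338) and (458,297) straddling the bar at (430,350). I'll lower it.

Request:
move_arm(
  series=[
    [0.2,0.4,-1,0,0,-0.9],
    [0,0,-2.5,0,0,0],
    [0,0,-2.5,0,0,0],
    [0,0,-2.5,0,0,0],
    [0,0,-2.5,0,0,0],
    [0,0,-1.2,0,0,0],
    [0,0,-0.6,0,0,0],
    [0,0,0,0,0,0],
  ],
)

```text
clock: 8.8
position: [0.6568, 0.1896, 0.1875]
ee_rot: [3.002, 0.926, -0.001]
force: [0.2, 0.2, -1.7]
width: 0.414
```

Request:
move_arm(
  series=[
    [0,0,-0.2,0,0,0],
    [0,0,-0.2,0,0,0],
    [0,0,0,0,0,0],
  ],
)

```text
clock: 9.1
position: [0.6571, 0.1898, 0.1842]
ee_rot: [-3.002, -0.927, -0.001]
force: [0.2, -0.1, -1.1]
width: 0.411
```

Request:
move_arm(
  series=[
    [0,0,-0.2,0,0,0],
    [0,0,-0.1,0,0,0],
    [0,0,0,0,0,0],
    [0,0,0,0,0,0],
  ],
)

```text
clock: 9.5
position: [0.6569, 0.1897, 0.1807]
ee_rot: [3.002, 0.927, -0.0]
force: [0.9, 0.6, -0.8]
width: 0.41
```

Request:
move_arm(
  series=[
    [0,0,-0.1,0,0,0],
    [0,0,-0.1,0,0,0],
    [0,0,0,0,0,0],
  ],
)

```text
clock: 9.8
position: [0.6571, 0.1898, 0.1796]
ee_rot: [-3.001, -0.927, -0.001]
force: [-2.5, 1.0, 5.1]
width: 0.41
```

Request:
move_arm(
  series=[
    [0,0,0,0,0,0],
    [0,0,0,0,0,0],
    [0,0,0,0,0,0],
    [0,0,0,0,0,0],
    [0,0,0,0,0,0],
  ],
  grip=0.75,
)

```text
clock: 10.3
position: [0.6569, 0.1897, 0.1786]
ee_rot: [3.002, 0.927, -0.0]
force: [0.5, -0.4, -0.2]
width: 0.741
```

Run:
```python
from fit import *
st=monitor.observe(); print(st["position"],st["width"],st["clock"],st["force"])
I=cams(); save(I["scene"],"pics/s3.png",1.5)
p=[.656,.188,np.radians(-95.8),.044]
for n,b in(("scene",(240,120,90,100)),("top",(150,100,100,110))):
    print(n,[hullc(I[n],T(p,q)).round(1).tolist() for q in pads()],[b[0].tolist() for b in blobs(I[n],"yellow",b)])
```

```text
[0.6569 0.1897 0.1786] 0.741174356399824 10.3 [ 0.4569 -0.37   -0.2112]
scene [[258.6, 273.0], [302.7, 246.6]] []
top [[201.6, 140.1], [195.8, 187.0]] [[196.1, 188.1]]
```

View pics/s3.png

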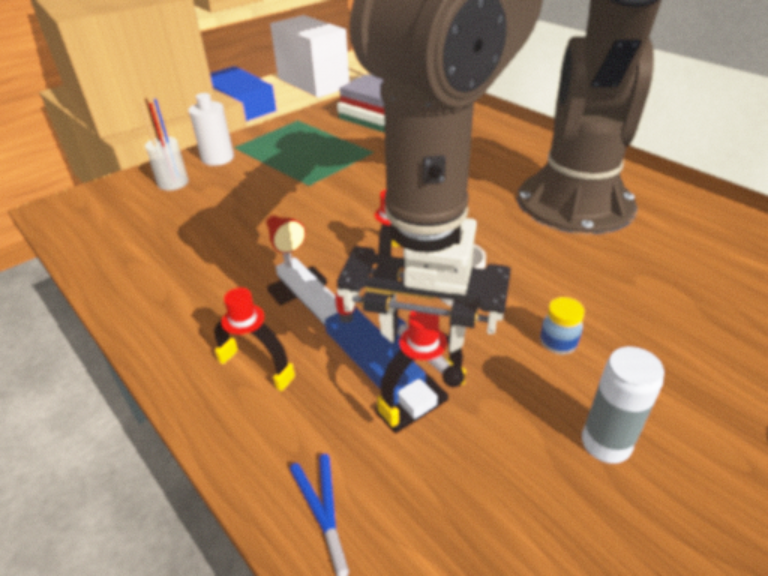

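The scene view shows the headband hanging on the bar, upright, with its near pad at (388,410), the hat at (425,335) and the fingers open around it. I'll retreat upwards and go to the knob.

Request:
move_arm(
  series=[
    [0,0,0,0,0,0],
    [0,0,0,0,0,0],
    [0,0,0.5,0,0,0],
    [0,0,1.5,0,0,0],
    [0,0,2,0,0,0],
    [0,0,2,0,0,0],
    [0,0,1.5,0,0,0],
    [0,0,0.5,0,0,0],
  ],
  grip=1,
)

```text
clock: 11.2
position: [0.6578, 0.1897, 0.2614]
ee_rot: [3.002, 0.927, 0.005]
force: [-0.4, -0.6, -0.4]
width: 1.0
```

Request:
move_arm(
  series=[
    [-0.2,-2.4,0,0,0,6.2],
    [-0.2,-2.4,0,0,0,6.2],
    [-0.2,-2.4,0,0,0,6.2],
    [-0.2,-2.4,0,0,0,6.2],
    [-0.3,-2.4,0,0,0,6.2],
    [-0.3,-2.4,0,0,0,6.2],
    [-0.3,-2.4,0,0,0,6.2],
    [-0.2,-2.4,0,0,0,6.2],
  ],
)

```text
clock: 12.0
position: [0.6374, -0.0032, 0.2585]
ee_rot: [-2.331, -2.106, 0.001]
force: [-0.7, -0.4, -0.5]
width: 1.002
```

Request:
move_arm(
  series=[
    [0,-0.1,0,0,0,0],
    [0,0,0,0,0,0],
  ],
)

```text
clock: 12.2
position: [0.6377, -0.0037, 0.2587]
ee_rot: [-2.339, -2.097, -0.0]
force: [0.0, -0.4, -0.1]
width: 0.999
```

Run:
```python
from fit import *
st=monitor.observe(); im=imaging.get_image("wrist"); R=cv2.Rodrigues(st["ee_rot"])[0]; M=np.array(im["mount"])
print(st["position"],np.degrees(np.arctan2(R[1,1],R[0,1])),st["width"],st["clock"],st["force"])
save(im,"pics/w2.png",1.4)
P=T([.638,-.0036,np.radians(-95.76),0],np.array([[0,0,.102]]))[0]
pc=np.linalg.inv(M)@np.r_[R.T@(P-st["position"]),1]; th=np.arctan2(np.hypot(*pc[:2]),pc[2])
print("knob top pred",np.array([im["cx"],im["cy"]])+im["fx"]*th*pc[:2]/np.hypot(*pc[:2]),[(o["p"],o["rect"]) for o in outline_of("wrist","knob")[:2]])
I=cams(); p=[.656,.188,np.radians(-95.8),.044]
for n,b in(("scene",(235,180,90,110)),("top",(150,100,100,110))):
    print(n,[hullc(I[n],T(p,q)).round(1).tolist() for q in pads()],[b[0].tolist() for b in blobs(I[n],"yellow",b)],bb(I[n],T(p,HAT)),[b[1].tolist() for b in blobs(I[n],"red",b)])
```

```text
[ 0.6377 -0.0037  0.2587] -6.253085450577731 0.9992402277354384 12.2 [ 0.0463 -0.4217 -0.0794]
knob top pred [258.8844 182.1173] [(0.61, [247.2, 160.1, 26.0, 37.0])]
scene [[258.6, 273.0], [302.7, 246.6]] [[256.3, 183.7], [259.0, 274.8]] [282.0618 221.2655] [[267, 205, 32, 35, 660]]
top [[201.6, 140.1], [195.8, 187.0]] [[205.3, 141.8], [196.1, 188.1]] [192.4133 155.7713] [[180, 142, 26, 30, 490]]
```

View pics/w2.png

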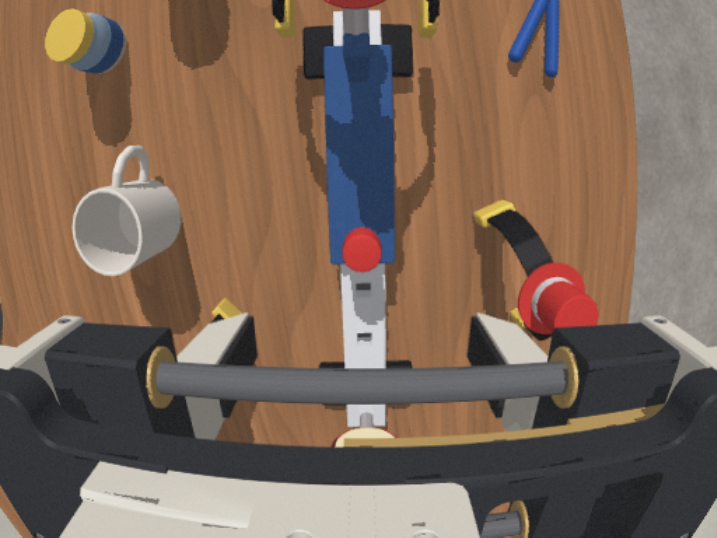

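Run:
```python
from fit import *
I=cams(); t,s=I["top"],I["scene"]
print("front look-alike centroid",tri([s,t],[(165.8,221.7),(298.3,108.2)]))
from scipy.optimize import least_squares
bt=[b[1] for b in blobs(t,"red",(270,85,60,50))]; bs=[b[1] for b in blobs(s,"red",(140,185,50,50))]; print(bt,bs)
f=lambda p:np.r_[bb(t,T([*p,0,0],HAT))-bbc(max(bt,key=lambda b:b[4])),bb(s,T([*p,0,0],HAT))-bbc(max(bs,key=lambda b:b[4]))]
r=least_squares(f,[.78,-.05],diff_step=1e-3); d=r.x-[.638,-.0036]; a=np.radians(-95.76)
print(r.x,r.fun,"rack frame",d@[np.cos(a),np.sin(a)],d@[-np.sin(a),np.cos(a)])
```

```text
front look-alike centroid [ 0.7854 -0.0502  0.0823]
[] [array([147, 192,  29,  31, 520], dtype=int32)]Traceback (most recent call last):
  File "<stdin>", line 7, in <module>
    return func(*args, **kwargs)
    vector_fun = VectorFunction(
        fun_wrapped,
    ...<6 lines>...
        workers=workers
    )
    self._update_fun()
    ~~~~~~~~~~~~~~~~^^
    self.f = self.fun_wrapped(xp_copy(self.x))
             ~~~~~~~~~~~~~~~~^^^^^^^^^^^^^^^^^
    return np.atleast_1d(self.fun(x))
                         ~~~~~~~~^^^
    return self.f(x, *self.args, **self.kwargs)
           ~~~~~~^^^^^^^^^^^^^^^^^^^^^^^^^^^^^^
  File "<stdin>", line 6, in <lambda>
ValueError: max() iterable argument is empty
```

Request:
move_arm(
  series=[
    [0,0.1,-2,0,0,0],
    [0,0,-3,0,0,0],
    [0,0,-3,0,0,0],
    [0,0,-3,0,0,0],
    [0,0,-3,0,0,0],
    [0,0,-2,0,0,0],
    [0,0,-1,0,0,0],
    [0,0,0,0,0,0],
  ],
)

```text
clock: 13.3
position: [0.6372, -0.0018, 0.0876]
ee_rot: [-2.335, -2.1, 0.003]
force: [-1.1, 0.7, -0.2]
width: 1.001
```

Request:
move_arm(
  series=[
    [0,0,0,0,0,0],
    [0,0,0,0,0,0],
    [0,0,0,0,0,0],
    [0,0,0,0,0,0],
    [0,0,0,0,0,0],
    [0,0,0,0,0,0],
    [0,0,0,0,0,0],
    [0,0,0,0,0,0],
  ],
  grip=0,
  force=30,
)

```text
clock: 14.1
position: [0.6379, -0.0022, 0.0887]
ee_rot: [-2.336, -2.101, -0.0]
force: [0.2, -0.6, 0.1]
width: 0.353
```

Request:
move_arm(
  series=[
    [0,0,0,0,0,0],
    [0,0,0,0,0,0],
    [0,0,0,0,0,0],
  ],
)

```text
clock: 14.4
position: [0.6378, -0.0022, 0.0887]
ee_rot: [-2.336, -2.101, 0.0]
force: [-1.1, 0.6, 0.1]
width: 0.319
```

Request:
move_arm(
  series=[
    [0,0,0.4,0,0,0],
    [0,0,0.5,0,0,0],
    [0,0,0.5,0,0,0],
    [0,0,0,0,0,0],
    [0,0,0,0,0,0],
  ],
)

```text
clock: 14.9
position: [0.6377, -0.0022, 0.1026]
ee_rot: [-2.336, -2.101, 0.0]
force: [1.5, 0.4, -7.8]
width: 0.319
```

Request:
move_arm(
  series=[
    [-0.03,-0.3,0,0,0,0],
    [-0.07,-0.7,0,0,0,0],
    [-0.08,-0.8,0,0,0,0],
    [-0.08,-0.8,0,0,0,0],
    [-0.08,-0.8,0,0,0,0],
    [-0.08,-0.8,0,0,0,0],
    [-0.05,-0.5,0,0,0,0],
    [-0.03,-0.27,0,0,0,0],
  ],
)

```text
clock: 15.7
position: [0.6333, -0.0531, 0.103]
ee_rot: [2.336, 2.099, 0.001]
force: [5.6, 1.8, -8.6]
width: 0.321
```

Request:
move_arm(
  series=[
    [0,0,0,0,0,0],
    [0,0,0,0,0,0],
  ],
)

```text
clock: 15.9
position: [0.6332, -0.0533, 0.1029]
ee_rot: [2.336, 2.099, -0.0]
force: [5.4, -1.8, -8.3]
width: 0.318
```

Run:
```python
from fit import *
st=monitor.observe(); print(st["position"],st["force"],st["width"],st["clock"])
I=cams(); u=np.array([-.1004,-.995])
for d in (0,.05):
  p=[*(np.array([.656,.188])+u*d),np.radians(-95.8),.044]
  for n in I: print(d,n,[hullc(I[n],T(p,q)).round(1).tolist() for q in pads()],bb(I[n],T(p,HAT)))
for n,b in(("scene",(225,160,100,120)),("top",(150,100,100,110))):
    print(n,[b[0].tolist() for b in blobs(I[n],"yellow",b)],[(bbc(b[1]).tolist(),b[1].tolist()) for b in blobs(I[n],"red",b)])
# ball shift
tb=[b for b in blobs(I["top"],"black",(155,140,60,30))]; print("ball top",tb,[proj(I["top"],T([.638,-.0036,np.radians(-95.76),0],np.array([[-.2516+d,-.002,.142]])))[0] for d in(0,.05)])
```

```text
[ 0.6332 -0.0533  0.1029] [ 5.4413 -1.8445 -8.3344] 0.31752849864383054 15.9
0 scene [[258.6, 273.0], [302.7, 246.6]] [282.0618 221.2655]
0 top [[201.6, 140.1], [195.8, 187.0]] [192.4133 155.7713]
0.05 scene [[244.6, 257.3], [287.9, 232.9]] [266.4111 206.6589]
0.05 top [[221.9, 142.1], [216.4, 189.2]] [215.3904 158.1463]
scene [[266.1, 161.5], [256.1, 183.4], [292.0, 236.9], [244.8, 258.9]] [([266.0, 207.0], [251, 191, 31, 33, 592])]
top [[226.9, 143.6], [216.1, 190.0]] [([216.0, 158.5], [203, 144, 27, 30, 466])]
ball top [(array([190.1, 157.4]), array([186, 153,   8,  10,  59], dtype=int32))] [array([166.629, 154.398]), array([189.1843, 156.7301])]
```

Request:
move_arm(
  series=[
    [0.08,0.1,0,0,0,0],
    [0,0,0,0,0,0],
    [0,0,-0.4,0,0,0],
    [0,0,-0.4,0,0,0],
    [0,0,-0.3,0,0,0],
    [0,0,0,0,0,0],
  ],
)

```text
clock: 16.6
position: [0.6335, -0.051, 0.0913]
ee_rot: [-2.336, -2.101, 0.001]
force: [1.3, -2.3, -6.4]
width: 0.317
```

Request:
move_arm(
  series=[
    [0,0,-0.2,0,0,0],
    [0,0,-0.1,0,0,0],
    [0,0,0,0,0,0],
    [0,0,0,0,0,0],
  ],
)

```text
clock: 17.0
position: [0.6336, -0.051, 0.0888]
ee_rot: [-2.336, -2.101, 0.0]
force: [-0.2, -2.5, -4.8]
width: 0.319
```

Request:
move_arm(
  series=[
    [0,0,-0.1,0,0,0],
    [0,0,0,0,0,0],
    [0,0,0,0,0,0],
  ],
)

```text
clock: 17.3
position: [0.6336, -0.051, 0.0887]
ee_rot: [-2.336, -2.101, -0.001]
force: [-3.4, -1.0, 5.0]
width: 0.319
```

Run:
```python
from fit import *
st=monitor.observe(); print(st["position"],st["force"],st["width"],st["clock"])
I=cams(); save(I["scene"],"pics/s4.png",1.5); u=np.array([-.1004,-.995])
p=[*(np.array([.656,.188])+u*.05),np.radians(-95.8),.044]
for n,b in(("scene",(225,160,100,120)),("top",(150,100,100,110))):
    print(n,[hullc(I[n],T(p,q)).round(1).tolist() for q in pads()],bb(I[n],T(p,HAT)).round(1),[b[0].tolist() for b in blobs(I[n],"yellow",b)],[bbc(b[1]).tolist() for b in blobs(I[n],"red",b)])
print("ball",[b[0] for b in blobs(I["top"],"black",(155,140,60,30))],[proj(I["top"],T([.638,-.0036,np.radians(-95.76),0],np.array([[-.2516+d,-.002,.142]])))[0] for d in(.045,.05)])
for n in I:
  for k in("mug","paint_jar","spray_can"): print(n,k,[np.round(o["rect"]) for o in outline_of(n,k)[:1]])
```

```text
[ 0.6336 -0.051   0.0887] [-3.4424 -0.9968  4.956 ] 0.3194011920104947 17.3
scene [[244.6, 257.3], [287.9, 232.9]] [266.4 206.7] [[266.2, 161.6], [256.2, 183.4], [292.7, 237.3], [245.3, 259.5]] [[266.5, 207.5]]
top [[221.9, 142.1], [216.4, 189.2]] [215.4 158.1] [[226.0, 143.2], [215.9, 190.0]] [[215.0, 158.0]]
ball [array([189.1, 157.3])] [array([186.9266, 156.4966]), array([189.1843, 156.7301])]
scene mug [array([288., 161.,  38.,  44.])]
scene paint_jar [array([363., 197.,  22.,  37.])]
scene spray_can []
top mug [array([234., 245.,  31.,  37.])]
top paint_jar [array([184., 151., 202.,  35.])]
top spray_can [array([ 80., 211.,  58.,  31.])]
```

View pics/s4.png

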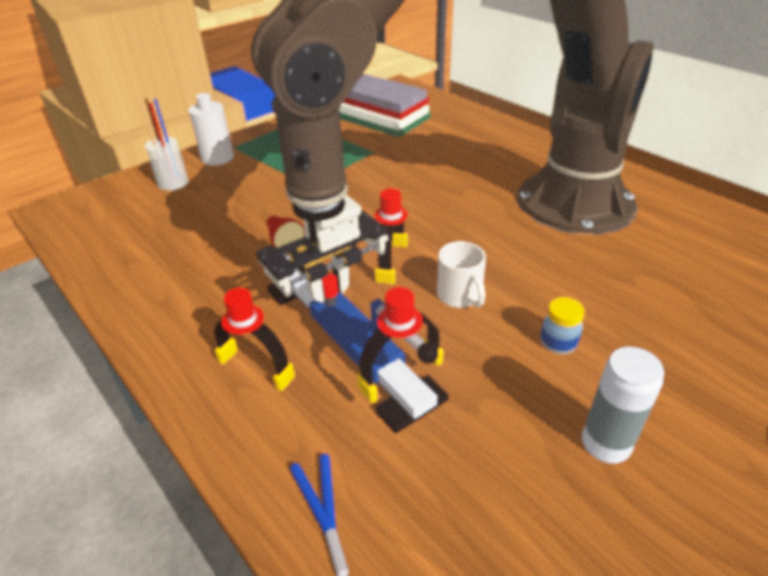

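The scene view shows the headband hanging upright on the bar, with its hat at (400,312). The section has moved on, the knob is gripped at (330,287), and the mug, jar and can haven't moved. The ball's position matches a 50 mm slide. I'll hand the job in.

```bash
python3 -c "
from cell import workorder,monitor
print(workorder.sign_off()); s=monitor.observe(); print(s['clock'],s['position'],s['force'],s['width'])"
```

```text
the job is handed in; nothing more can be done
None
the job is handed in; nothing more can be done
```

I hung the rightmost headband on the bar, hat up, and let go of it. I then gripped the red knob, pulled it up about 14 mm, slid the section one hole towards the lamp and let the pin drop in. I handed the job in at about 17.5 s with the knob still gripped. The sign-off gives no verdict, so these are my own last checks:

- **Section position:** the black ball's position in the top picture matches a 50 mm slide to a fraction of a pixel. The arm's own reading gave about 48.8 mm, which is within the 5 mm tolerance.
- **Pin:** the tool ended at the same height as before the pull (0.0887 m). The vertical force went from −4.8 N to +5.0 N, meaning the plunger is on its lower stop.
- **Grip:** the opening was about 29 mm on the 30 mm knob, with the grip force set to 30 N.
- **Headband:** it hangs upright in both views. The hat is within 1 px of the prediction. The far pad, partly hidden, is up to about 6 px off, and I did not look into that further.
- **Bystanders:** the mug, jar and can look unmoved in the last picture. The network's outlines disagreed in places: it missed the can in the scene view and gave a false outline for the jar in the top view.

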